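# Pack the vanity caddy

### The arm

A 7-joint arm with a two-finger parallel gripper is mounted at the origin on the work surface. World frame = base frame: x ahead of the robot, y to its left, z up, the work surface at z = 0. Lengths are in m, angles in rad, forces in N, time in s.
With the tool pointing down it reaches from about 0.35 to 0.9 m from the base axis. Payload 19.9 kg.
Tool frame: the origin (TCP) lies at the very end of the fingers, on their centre line; the grasp point (between the pads) lies 19 mm behind it; x points along the fingers, y is the direction in which the jaws open and shut, and the axes are right-handed (so a half turn about x gives the same grasp; the last joint's range is limited). The gripper opens to 94 mm and grips with 3 to 60 N. Pads are 16 mm wide; open, the fingers measure 119 mm over their backs; the gripper's body (75 mm by 177 mm) begins 78 mm behind the grasp point.
Start: joints at [-1.294, 0.417, -0.01, 1.614, 0.005, 1.111, -0.053], TCP at [0.195, 0.594, 0.205] pointing down, gripper open.
Joint ranges: [-2.81, 2.81], [-0.39, 2.02], [-1.27, 1.25], [0.06, 2.57], [-1.19, 4.33], [0.19, 2], [-2.82, 2.82]. Speed limits (rad/s): [1.89, 1.89, 2.39, 2.39, 3.01, 3.01, 3.01].

### API

Orientations are given as a rotation vector (axis times angle).
In Python, from station import observe, imaging, env gives the robot as it stands.
- The arm moves only by the tool apply_moves, never from a script. Its argument "rows" is text: rows parted by semicolons, each of 7 numbers parted by spaces: the turn, a rotation vector about the tool's x, y, z in rad, then the shift along the tool's x, y, z in m, then the gripper's target within -1 to 1 (fully open at 1, half-way at 0, shut at -1). In form: wx wy wz tx ty tz grip; .... A call has 1 to 5 rows; each row shifts and turns the commanded pose from where the row before left it, along the tool's axes as they then stand; what a row does not reach is not made up. A row lasts 1/10 s, in which the tool goes at most 50 mm and 8.59 degrees, less where a joint would pass 70% of its speed; a pose out of reach is approached as far as the arm can. A call is refused whole if a number of a shift passes 0.05 or a number of a turn 0.15, either way. A call with a gripper value outside its range is refused whole. The fingers move at their own pace and stop on an object; "force" is the grip in N (left out, the last holds). Time passes only in rows, so rows that do not move let the fingers close. It gives the time, the measured TCP pose, the force and the opening at its end, in the units of the state.
- observe(): the state, without advancing time (a new reading comes with each control period).
- imaging.capture(name): name is "side" or "top"; returns a dict with "img" (384x512x3 uint8, red, green, blue), "range_z" (384x512 float32, m along the optical axis (not along the pixel's ray), 0 where there is no reading), "fx", "fy", "cx", "cy" (pixels), "dist_coeffs" ([k1, k2, p1, p2, k3] as OpenCV has them; the pictures are not rectified), "R" (3x3) and "t" (3): a world point X has camera coordinates R X + t. Camera axes: x right, y down, z forward; pixel columns grow to the right and rows downward; lengths in m; the calibration is good to about 2 mm. A picture is of the moment at which its call begins.
- env.hand_in(): hands the job in, once; it reports no verdict.
The state is a dict: "time_s": time; "qpos": joint angles; "joint_velocities": joint speeds; "joint_efforts": joint torques, N m; "eef_pos": TCP position; "orientation": TCP orientation; "ft_force": force on the tool from outside, world axes, zero at the start; "ft_torque": the same for the moment, N m; "width": finger opening in m.
Only numpy, scipy, OpenCV 4.12 (cv2) and the standard library are available. Lean on these libraries where they do the work, as an engineer would, in place of code of your own. Each camera call takes 0.05 s, during which the arm holds its last target. There are 200 camera calls.

### The job

Pack the dark wooden caddy on the dresser: stand the brass-capped amber vial in the bay with the yellow liner and the brass-capped green vial in the bay with the green liner, and set the white soap dish flat in the bay with the blue liner, then, only once the dish is in its bay and let go, lay the cream soap flat in the dish. Set each thing down gently, dropping nothing. Leave the two black-capped vials and the pink soap where they are.

Things in the scene. Friction and masses are not known exactly. Their poses are not given: they have to be found in the camera images.
- vial_amber_c (a point): round amber glass perfume vial, standing: body 34 mm across and 48 mm high, then a short neck and a brass (gold) cap 20 mm across; 74 mm high in all. The point is its centre, 37 mm above its foot; z is up along the vial. To be packed. The small things stand 100 mm or more apart, centre to centre.
- vial_green_c (a point): round green glass perfume vial, standing: body 34 mm across and 48 mm high, then a short neck and a brass (gold) cap 20 mm across; 74 mm high in all. The point is its centre, 37 mm above its foot; z is up along the vial. To be packed.
- dish_c (a point): white ceramic soap dish, a block 92 mm along its x, 60 mm along its y and 32 mm high, with a recess 80 x 48 mm and 10 mm deep in its top (rim 6 mm wide). The point is its centre, 16 mm above its underside; z is up. Same shape when turned half round. To be packed.
- soap_cream_c (a point): bar of cream-coloured soap, a rounded block 58 mm along its x, 32 mm along its y, 28 mm high, lying flat. The point is its centre, 14 mm above its underside. To be packed. When it lies in the dish's recess its top stands 18 mm above the dish's rim, and its centre 20 mm above the dish's centre point.
- liner_yellow: thin yellow liner, floor of one bay of the fixed dark wooden caddy (132 x 294 mm outside), for the amber vial. Origin at its underside's centre, 5 mm above the dresser top; liner 3 mm thick. Bay inside: 120 mm along the liner's x, 90 mm along y; walls 6 mm thick, tops 11 mm above the origin. Three bays side by side along y, 96 mm apart, colour order varies.
- liner_green: thin green liner, floor of one bay of the fixed dark wooden caddy (132 x 294 mm outside), for the green vial. Origin at its underside's centre, 5 mm above the dresser top; liner 3 mm thick. Bay inside: 120 mm along the liner's x, 90 mm along y; walls 6 mm thick, tops 11 mm above the origin. Three bays side by side along y, 96 mm apart, colour order varies.
- liner_blue: thin blue liner, floor of one bay of the fixed dark wooden caddy (132 x 294 mm outside), for the soap dish. Origin at its underside's centre, 5 mm above the dresser top; liner 3 mm thick. Bay inside: 120 mm along the liner's x, 90 mm along y; walls 6 mm thick, tops 11 mm above the origin. Three bays side by side along y, 96 mm apart, colour order varies.
- other_amber_c (a point): round amber glass perfume vial, standing: body 34 mm across and 48 mm high, then a short neck and a black plastic cap 20 mm across; 74 mm high in all. The point is its centre, 37 mm above its foot; z is up along the vial. Look-alike, stays where it is.
- other_green_c (a point): round green glass perfume vial, standing: body 34 mm across and 48 mm high, then a short neck and a black plastic cap 20 mm across; 74 mm high in all. The point is its centre, 37 mm above its foot; z is up along the vial. Look-alike, stays where it is.
- soap_pink_c (a point): bar of pink soap, a rounded block 58 mm along its x, 32 mm along its y, 28 mm high, lying flat. The point is its centre, 14 mm above its underside. Look-alike, stays where it is.
Mind the look-alikes: they are no part of the job. What is shaped like the part that bears vial_green_c but purple is not meant. There is more than one size of the part that bears dish_c; the job needs the smaller.

How it is judged:
By the outcome, as a careful person would: the job done as asked, in the order asked, and still so for the second after the job is handed in, with the robot touching nothing.
It also fails if it takes over 120 s, if anything falls off the work surface, if the arm or the gripper's body presses on something with over 40 N, if the wrist force passes 120 N, or if a joint passes its speed limit or range.

## Working session

There is one attempt and no reset: what is moved stays moved. The work goes in short steps, Python scripts to look and compute and a tool call to move; the robot and the scene stay as the last step left them, time stands still between calls to the robot, and variables do not carry over. Pictures are saved under pics/ and viewed, about 12 in all and at most 16, crops included, and the job is handed in when it is done.

Besides the shell and the picture viewer there is one more tool, called after "Request:" as name(argument=value, ...), one argument or row to a line, values as JSON. apply_moves: Moves the arm, as the interface text tells. Its arguments: {"type":"object","properties":{"rows":{"type":"string"},"force":{"type":"number"}},"required":["rows"]}

```bash
mkdir -p pics; ls; python3 - <<'E'
from station import observe, imaging, env
import cv2,numpy as np
s=observe();print(s)
for n in("side","top"):
    c=imaging.capture(n);cv2.imwrite(f"pics/{n}0.png",cv2.cvtColor(c["img"],cv2.COLOR_RGB2BGR))
    np.savez(f"{n}0.npz",**c)
    print(n,c["fx"],c["fy"],c["cx"],c["cy"],c["dist_coeffs"],c["R"],c["t"])
E
```

```text
pics
{'time_s': 0.0, 'qpos': array([-1.29450784,  0.41799216, -0.01032635,  1.61419896,  0.0047106 ,
        1.11073804, -0.05298725]), 'joint_velocities': array([ 0.00053189, -0.00058077, -0.00057381,  0.00070669, -0.00010158,
       -0.00025229,  0.00171602]), 'joint_efforts': array([ 2.10311206e-03, -8.51248169e+01,  6.39647339e-01, -4.26002347e+01,
       -4.88025276e-02,  1.84605602e-02,  1.01810383e-04]), 'eef_pos': array([0.1951674 , 0.59331655, 0.20480343]), 'orientation': array([ 0.24833677,  1.55648638, -0.25039819]), 'ft_force': array([ 0.31655181,  0.41542849, -0.3429477 ]), 'ft_torque': array([-0.0292681 , -0.01619328,  0.00910935]), 'width': 0.09389382055782901}
side 362.58128180080064 362.58128180080064 252.2187567622656 193.33674808471756 [-0.03792654  0.          0.          0.          0.        ] [[ 0.86467793 -0.50232143  0.00229212]
 [-0.30726954 -0.53252142 -0.78867381]
 [ 0.39738836  0.68124454 -0.61480759]] [-0.46053252  0.19914132  0.81154753]
top 413.57354430351705 413.57354430351705 264.2534123790077 194.97785476929872 [-0.08653119  0.          0.          0.          0.        ] [[ 0.00584691 -0.99993402  0.00988821]
 [-0.99097614 -0.00711815 -0.13384929]
 [ 0.13391084 -0.00901638 -0.99095237]] [-0.03962711  0.50212942  1.05209838]
```

View pics/top0.png

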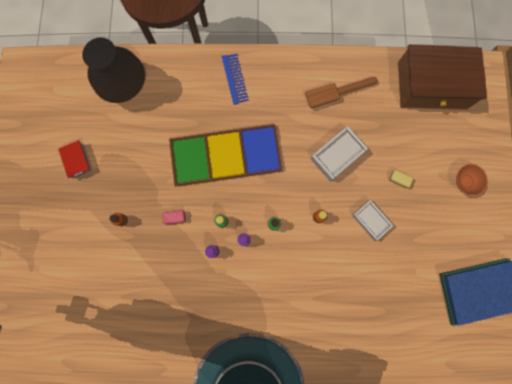

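View pics/side0.png

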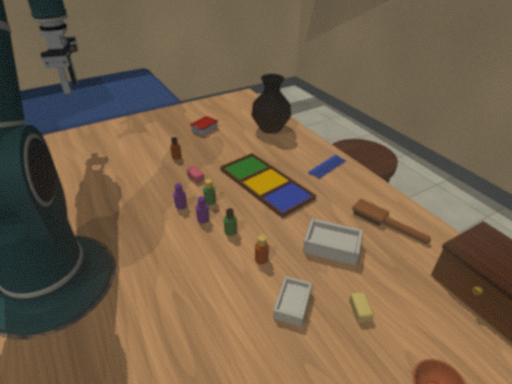

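The top view shows:
- Caddy at about (226,155), with the bays green, yellow, blue from left to right.
- Brass amber vial at (320,215), brass green vial at (221,220).
- Black-capped vials at (119,219) and (275,223).
- Small dish at (374,220), large dish at (340,153).
- Cream soap at (401,179), pink soap at (174,217).

The side view agrees with this.

```bash
cat > h.py <<'E'
import numpy as np,cv2
from scipy.spatial.transform import Rotation as Rot
def K(c): return np.array([[c["fx"],0,c["cx"]],[0,c["fy"],c["cy"]],[0,0,1.]])
def cloud(c):
    h,w=c["range_z"].shape
    uv=np.stack(np.meshgrid(np.arange(w),np.arange(h)),-1).reshape(-1,1,2).astype(float)
    n=cv2.undistortPoints(uv,K(c),np.array(c["dist_coeffs"]))[:,0]
    z=c["range_z"].reshape(-1,1)
    P=np.hstack([n*z,z]);W=(P-c["t"])@c["R"]
    W[z[:,0]<=0]=np.nan
    return W.reshape(h,w,3)
def proj(c,X):
    return cv2.projectPoints(np.atleast_2d(X).astype(float),cv2.Rodrigues(np.array(c["R"]))[0],np.array(c["t"]),K(c),np.array(c["dist_coeffs"]))[0][:,0]
def rect(W,zlo,zhi,box):
    """min-area rect of points in u0,v0,u1,v1 pixel box with z in range"""
    u0,v0,u1,v1=box;p=W[v0:v1,u0:u1].reshape(-1,3)
    p=p[(p[:,2]>zlo)&(p[:,2]<zhi)]
    r=cv2.minAreaRect((p[:,:2]*1000).astype(np.float32))
    return len(p),np.round(p.mean(0),4),np.round(np.array(r[0]),1),np.round(r[1],1),round(r[2],1),round(np.percentile(p[:,2],95),4)
E
python3 - <<'E'
from h import *
for n in("side","top"):
    c=dict(np.load(n+"0.npz"));print(n,"base,tcp",proj(c,[[0,0,0],[.195,.593,.205]]).round())
W=cloud(c)
print("table z",np.nanmedian(W[250:290,100:200,2]),W[250,150],W[110,300])
B=dict(ambr=(308,203,334,228),grn=(210,208,234,232),oamb=(105,207,132,232),ogrn=(263,211,289,235),dish=(348,196,400,244),big=(308,123,373,184),cream=(386,166,417,192),pink=(158,206,190,228))
for k,b in B.items():
    print(k,rect(W,.008,.2,b))
hsv=cv2.cvtColor(c["img"],cv2.COLOR_RGB2HSV)
sub=np.zeros(hsv.shape[:2],bool);sub[120:190,165:287]=1
for k,lo,hi in(("green",45,80),("yellow",18,32),("blue",105,130)):
    m=sub&(hsv[...,0]>lo)&(hsv[...,0]<hi)&(hsv[...,1]>190)
    m=cv2.erode(m.astype(np.uint8),np.ones((2,2)))>0
    p=W[m];p=p[p[:,2]<.013];r=cv2.minAreaRect((p[:,:2]*1000).astype(np.float32));print(k,len(p),p.mean(0).round(4),r)
# caddy rim
p=W[115:195,160:292].reshape(-1,3)
print(rect(W,.0125,.03,(160,115,292,195)))
E
```

```text
side base,tcp [[ 49. 281.]
 [ 71.  90.]]
top base,tcp [[249. 388.]
 [-19. 320.]]
table z 0.0019465830264409113 [0.35622263 0.26739223 0.00290612] [ 0.74757907 -0.13531202  0.0008547 ]
ambr (161, array([ 0.4472, -0.1803,  0.0539]), array([ 444.7, -189.1]), array([48.4, 33.6]), 50.4, np.float64(0.0773))
grn (150, array([0.4335, 0.0737, 0.0553]), array([435.1,  75.6]), array([32.2, 32. ]), 58.2, np.float64(0.0775))
oamb (190, array([0.435 , 0.3403, 0.0495]), array([432.6, 343.3]), array([27.3, 38.7]), 80.4, np.float64(0.0774))
ogrn (142, array([ 0.4279, -0.0615,  0.0572]), array([431. , -63.3]), array([32.3, 36.6]), 61.9, np.float64(0.0775))
dish (885, array([ 0.4394, -0.3228,  0.026 ]), array([ 439.7, -323.4]), array([94. , 61.9]), 41.2, np.float64(0.035))
big (1588, array([ 0.616 , -0.2347,  0.0356]), array([ 602.6, -247.9]), array([133.2, 130.1]), 39.2, np.float64(0.0472))
cream (282, array([ 0.5491, -0.4038,  0.0267]), array([ 550.6, -405.8]), array([56.2, 32.7]), 63.4, np.float64(0.0321))
pink (287, array([0.4443, 0.2025, 0.0284]), array([452.1, 206.4]), array([47.2, 62. ]), 8.0, np.float64(0.0331))
green 0 [nan nan nan] ((0.0, 0.0), (0.0, 0.0), 0.0)
yellow 1272 [0.6163 0.0697 0.0093] ((616.3240356445312, 69.76696014404297), (117.84931945800781, 87.98789978027344), 8.747243881225586)
blue 0 [nan nan nan] ((0.0, 0.0), (0.0, 0.0), 0.0)
(1242, array([0.6142, 0.072 , 0.0163]), array([615.2,  70.9]), array([134.3, 295.6]), 8.5, np.float64(0.0204))<stdin>:14: RuntimeWarning: Mean of empty slice.
  ret = um.true_divide(
```

```bash
cat >> h.py <<'E'
def plan(x,y,z,yaw=None):
    """tool-frame turn then shift needed to reach TCP x,y,z pointing down, jaw axis at yaw deg (mod 180)"""
    from station import observe
    s=observe();R=Rot.from_rotvec(s["orientation"]).as_matrix()
    cy=np.degrees(np.arctan2(R[1,1],R[0,1]))
    if yaw is None: yaw=cy
    yaw=cy+(yaw-cy+90)%180-90
    a=np.radians(yaw);X=np.array([0,0,-1.]);Y=np.array([np.cos(a),np.sin(a),0]);T=np.stack([X,Y,np.cross(X,Y)],1)
    w=Rot.from_matrix(R.T@T).as_rotvec();d=np.array([x,y,z])-s["eef_pos"]
    print("t",round(s["time_s"],2),"pos",s["eef_pos"].round(4),"yaw",round(cy,2),"q",s["qpos"].round(2),"w",round(s["width"],4),"F",s["ft_force"].round(1))
    print(" turn",w.round(4)," then shift",(T.T@d).round(4)," | shift w/o turn",(R.T@d).round(4),"R col x",R[:,0].round(3))
E
python3 - <<'E'
from h import *
c=dict(np.load("top0.npz"));W=cloud(c)
B=dict(ambr=(308,203,334,228),grn=(210,208,234,232),p1=(200,240,226,264),p2=(234,230,258,252),cream=(386,166,417,192))
for k,b in B.items():print(k,rect(W,.07 if k!="cream" else .022,.2,b))
plan(.434,.073,.2,0)
plan(.434,.073,.2,90)
E
```

```text
ambr (48, array([ 0.449 , -0.1827,  0.0757]), array([ 448.6, -183. ]), array([17.4, 17.9]), 88.2, np.float64(0.0791))
grn (47, array([0.4354, 0.0759, 0.0757]), array([435.2,  75.8]), array([17.7, 15.1]), 89.0, np.float64(0.079))
p1 (52, array([0.3561, 0.0987, 0.0754]), array([356.7,  99.1]), array([17.3, 17.9]), 0.1, np.float64(0.0786))
p2 (50, array([0.387 , 0.0154, 0.076 ]), array([387. ,  15.1]), array([17.5, 17.5]), 89.8, np.float64(0.0781))
cream (240, array([ 0.5498, -0.4056,  0.0287]), array([ 550.5, -406.3]), array([55.7, 32.5]), 65.7, np.float64(0.0323))
t 0.1 pos [0.1952 0.5934 0.2049] yaw 71.79 q [-1.29  0.42 -0.01  1.61  0.    1.11 -0.05] w 0.0937 F [-0.2  0.1 -0.8]
 turn [1.253e+00 8.000e-04 9.000e-04]  then shift [0.0049 0.2388 0.5204]  | shift w/o turn [ 0.0054 -0.4197  0.3894] R col x [-0.    -0.001 -1.   ]
t 0.1 pos [0.1952 0.5934 0.2049] yaw 71.79 q [-1.29  0.42 -0.01  1.61  0.    1.11 -0.05] w 0.0937 F [-0.2  0.1 -0.8]
 turn [-3.178e-01 -1.000e-04  1.100e-03]  then shift [ 0.0049 -0.5204  0.2388]  | shift w/o turn [ 0.0054 -0.4197  0.3894] R col x [-0.    -0.001 -1.   ]
```

Request:
apply_moves(
  rows="-0.1165 0 0 0 0 0 0.5; -0.1165 0 0 0 0 0 0.5; -0.1165 0 0 0 0 0 0.5; -0.1165 0 0 0 0 0 0.5; 0 0 0 0 0 0 0.5",
  force=15,
)

```text
time_s: 0.6
eef_pos: [0.1954, 0.5935, 0.2051]
orientation: [-0.119, 1.568, 0.117]
ft_force: [0.7, -0.3, -0.7]
width: 0.0703
```

```bash
python3 -c "
from h import *
plan(.4352,.0758,.15,98.5)"
```

```text
t 0.6 pos [0.1954 0.5935 0.2051] yaw 98.61 q [-1.23  0.42 -0.1   1.61  0.05  1.11  0.38] w 0.0703 F [ 0.7 -0.3 -0.7]
 turn [ 0.0019 -0.0004  0.0006]  then shift [ 0.0551 -0.5474  0.1607]  | shift w/o turn [ 0.0554 -0.5477  0.1597] R col x [-0.    -0.001 -1.   ]
```

Request:
apply_moves(
  rows="0 0 0 0 -0.0365 0.0107 0.5; 0 0 0 0 -0.0365 0.0107 0.5; 0 0 0 0 -0.0365 0.0107 0.5; 0 0 0 0 -0.0365 0.0107 0.5; 0 0 0 0 -0.0365 0.0107 0.5",
)

```text
time_s: 1.1
eef_pos: [0.2756, 0.4196, 0.2054]
orientation: [-0.113, 1.568, 0.113]
ft_force: [0.3, 0.9, 0.7]
width: 0.0702
```

Request:
apply_moves(
  rows="0 0 0 0 -0.0365 0.0107 0.5; 0 0 0 0 -0.0365 0.0107 0.5; 0 0 0 0 -0.0365 0.0107 0.5; 0 0 0 0 -0.0365 0.0107 0.5; 0 0 0 0 -0.0365 0.0107 0.5",
)

```text
time_s: 1.6
eef_pos: [0.3554, 0.247, 0.2055]
orientation: [-0.113, 1.568, 0.113]
ft_force: [0.6, -0.4, 0.7]
width: 0.0708
```

Request:
apply_moves(
  rows="0 0 0 0 -0.0365 0.0107 0.5; 0 0 0 0 -0.0365 0.0107 0.5; 0 0 0 0 -0.0365 0.0107 0.5; 0 0 0 0 -0.0365 0.0107 0.5; 0 0 0 0 -0.0365 0.0107 0.5",
)

```text
time_s: 2.1
eef_pos: [0.4353, 0.0744, 0.2056]
orientation: [-0.113, 1.567, 0.113]
ft_force: [-0.6, 1.0, 0.1]
width: 0.0706
```

Request:
apply_moves(
  rows="0 0 0 0 0 0 0.5; 0 0 0 0.0275 0 0 0.5; 0 0 0 0.0275 0 0 0.5; 0 0 0 0 0 0 0.5",
)

```text
time_s: 2.5
eef_pos: [0.433, 0.0757, 0.1481]
orientation: [-0.115, 1.572, 0.113]
ft_force: [-0.0, -0.4, 0.3]
width: 0.0709
```

```bash
python3 - <<'E'
from h import *
from station import imaging
plan(.4352,.0758,.012,98.5)
c=imaging.capture("side");W=cloud(c)
u,v=proj(c,[[.435,.076,.04]])[0].astype(int);print(u,v)
im=cv2.cvtColor(c["img"],cv2.COLOR_RGB2BGR)[v-70:v+50,u-80:u+80]
cv2.imwrite("pics/s1.png",cv2.resize(im,None,fx=4,fy=4))
E
```

```text
t 2.5 pos [0.433  0.0757 0.1481] yaw 98.33 q [-0.52  0.16  0.3   2.12 -0.06  0.87  1.54] w 0.0709 F [-0.  -0.4  0.3]
 turn [-0.003  -0.0046  0.0009]  then shift [ 0.1361 -0.0002  0.0022]  | shift w/o turn [ 1.361e-01 -1.000e-04  2.800e-03] R col x [-0.004 -0.002 -1.   ]
208 190
```

View pics/s1.png

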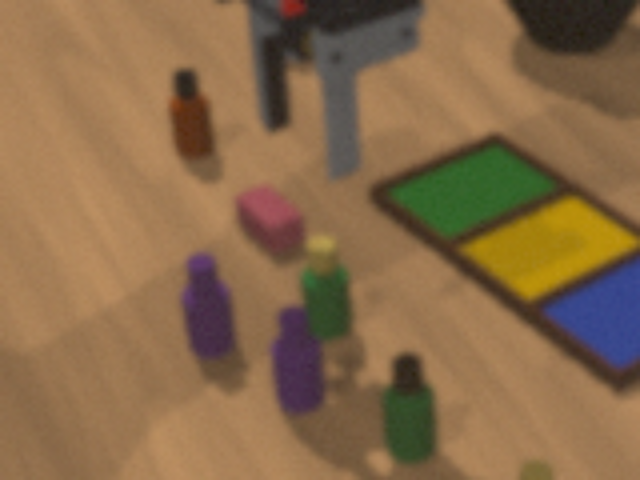

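The open fingers are above the brass-capped green vial (crop 325,285). The purple vials are clear of the jaw axis.

Request:
apply_moves(
  rows="0 0 0 0.027 0 0.0026 0.5; 0 0 0 0.04 0 0 0.5; 0 0 0 0.04 0 0 0.5; 0 0 0 0.029 0 0 0.5; 0 0 0 0 0 0 0.5",
)

```text
time_s: 3.05
eef_pos: [0.4364, 0.0763, 0.0131]
orientation: [-0.116, 1.571, 0.115]
ft_force: [-0.1, 1.0, 0.6]
width: 0.0707
```

Request:
apply_moves(
  rows="0 0 0 0 0 0 -1; 0 0 0 0 0 0 -1; 0 0 0 0 0 0 -1; 0 0 0 0 0 0 -1; 0 0 0 0 0 0 -1",
)

```text
time_s: 3.55
eef_pos: [0.4378, 0.0764, 0.0151]
orientation: [-0.116, 1.567, 0.117]
ft_force: [0.2, -1.0, 0.8]
width: 0.0339
```

```bash
python3 -c "
from h import *
plan(.4352,.0758,.15,98.5)"
```

```text
t 3.55 pos [0.4378 0.0764 0.0151] yaw 98.49 q [-0.46  0.42  0.25  2.19 -0.19  0.55  1.66] w 0.0339 F [ 0.2 -1.   0.8]
 turn [-0.0002  0.001  -0.0002]  then shift [-0.1349 -0.0002 -0.0027]  | shift w/o turn [-0.1349 -0.0002 -0.0025] R col x [ 0.001  0.    -1.   ]
```

Request:
apply_moves(
  rows="0 0 0 -0.02 0 0 -1; 0 0 0 -0.03 0 0 -1; 0 0 0 -0.03 0 0 -1; 0 0 0 -0.02 0 0 -1; 0 0 0 0 0 0 -1",
)

```text
time_s: 4.05
eef_pos: [0.4387, 0.0767, 0.1168]
orientation: [-0.115, 1.564, 0.117]
ft_force: [0.5, 0.4, -0.9]
width: 0.0338
```

```bash
python3 -c "
from h import *
plan(.6016,.1653,.06,98.5)"
```

```text
t 4.05 pos [0.4387 0.0767 0.1168] yaw 98.49 q [-0.52  0.22  0.31  2.14 -0.1   0.79  1.57] w 0.0338 F [ 0.5  0.4 -0.9]
 turn [-0.0001  0.004  -0.0009]  then shift [0.0568 0.0636 0.1742]  | shift w/o turn [0.0576 0.0635 0.174 ] R col x [ 0.004  0.001 -1.   ]
```

Request:
apply_moves(
  rows="0 0.004 0 0 0.0127 0.0348 -1; 0 0 0 0 0.0127 0.0348 -1; 0 0 0 0 0.0127 0.0348 -1; 0 0 0 0 0.0127 0.0348 -1; 0 0 0 0 0.0127 0.0348 -1",
)

```text
time_s: 4.55
eef_pos: [0.6009, 0.1654, 0.1125]
orientation: [-0.117, 1.573, 0.116]
ft_force: [0.6, 0.4, -0.2]
width: 0.0336
```

Request:
apply_moves(
  rows="0 0 0 0.02 0 0 -1; 0 0 0 0.02 0 0 -1; 0 0 0 0 0 0 -1; 0 0 0 0 0 0 -1",
)

```text
time_s: 4.95
eef_pos: [0.5996, 0.1645, 0.0735]
orientation: [-0.117, 1.573, 0.116]
ft_force: [-0.3, -0.4, -0.2]
width: 0.0337
```

```bash
python3 - <<'E'
from h import *
from station import imaging
plan(.6016,.1653,.0235,98.5)
c=imaging.capture("side")
u,v=proj(c,[[.6016,.1653,.05]])[0].astype(int)
im=cv2.cvtColor(c["img"],cv2.COLOR_RGB2BGR)[v-70:v+50,u-80:u+80]
cv2.imwrite("pics/s2.png",cv2.resize(im,None,fx=4,fy=4))
E
```

```text
t 4.95 pos [0.5996 0.1645 0.0735] yaw 98.48 q [-0.51  0.57  0.26  1.73 -0.19  0.87  1.55] w 0.0337 F [-0.3 -0.4 -0.2]
 turn [-0.0003 -0.0053  0.0004]  then shift [0.05   0.0005 0.0021]  | shift w/o turn [0.05   0.0005 0.0023] R col x [-0.005 -0.001 -1.   ]
```

View pics/s2.png

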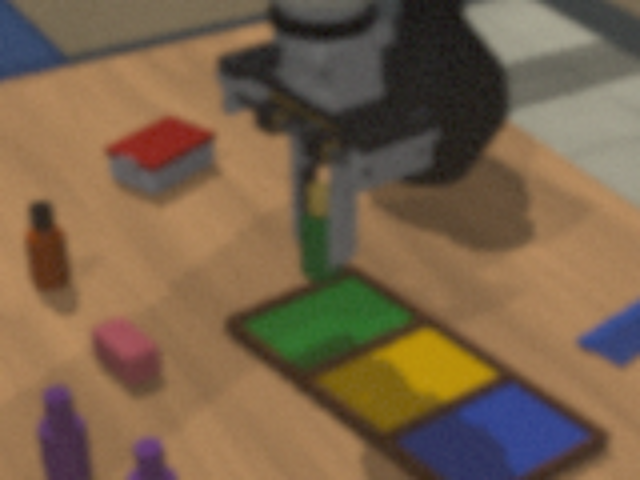

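The green vial is upright in the jaws (crop 318,240), above the green bay. I'll lower it slowly.

Request:
apply_moves(
  rows="0 -0.005 0 0.015 0 0.002 -1; 0 0 0 0.015 0 0 -1; 0 0 0 0.01 0 0 -1; 0 0 0 0.005 0 0 -1; 0 0 0 0.002 0 0 -1",
)

```text
time_s: 5.5
eef_pos: [0.6018, 0.1649, 0.0265]
orientation: [-0.116, 1.567, 0.116]
ft_force: [0.3, -0.3, -0.7]
width: 0.0338
```

Request:
apply_moves(
  rows="0 0 0 0 0 0 -1; 0 0 0 0 0 0 -1; 0 0 0 0 0 0 -1",
)

```text
time_s: 5.8
eef_pos: [0.6022, 0.1651, 0.0273]
orientation: [-0.116, 1.566, 0.116]
ft_force: [-1.1, -0.1, -1.1]
width: 0.034
```

```bash
python3 -c "
from h import *
plan(.6016,.1653,.023,98.5)"
```

```text
t 5.8 pos [0.6022 0.1651 0.0273] yaw 98.49 q [-0.5   0.64  0.25  1.75 -0.21  0.78  1.57] w 0.034 F [-1.1 -0.1 -1.1]
 turn [-0.0001  0.0016 -0.    ]  then shift [ 0.0043  0.0003 -0.0006]  | shift w/o turn [ 0.0043  0.0003 -0.0006] R col x [ 0.002  0.    -1.   ]
```

Request:
apply_moves(
  rows="0 0 0 0.002 0 0 -1; 0 0 0 0.001 0 0 -1; 0 0 0 0 0 0 -1",
)

```text
time_s: 6.1
eef_pos: [0.6019, 0.165, 0.0237]
orientation: [-0.116, 1.567, 0.116]
ft_force: [-0.7, -0.1, -1.1]
width: 0.0339
```

Request:
apply_moves(
  rows="0 0 0 0.001 0 0 -1; 0 0 0 0 0 0 -1",
)

```text
time_s: 6.3
eef_pos: [0.602, 0.165, 0.0232]
orientation: [-0.116, 1.567, 0.116]
ft_force: [-1.3, -0.3, 3.9]
width: 0.0339
```

Request:
apply_moves(
  rows="0 0 0 0.0007 0 0 -1; 0 0 0 0 0 0 -1",
)

```text
time_s: 6.5
eef_pos: [0.6022, 0.1651, 0.0231]
orientation: [-0.116, 1.566, 0.117]
ft_force: [-6.2, -0.6, 14.2]
width: 0.0336
```

Request:
apply_moves(
  rows="0 0 0 -0.001 0 0 -1; 0 0 0 0 0 0 -0.15; 0 0 0 0 0 0 0.4; 0 0 0 0 0 0 0.4; 0 0 0 0 0 0 0.4",
)

```text
time_s: 7.0
eef_pos: [0.6019, 0.165, 0.0231]
orientation: [-0.116, 1.567, 0.116]
ft_force: [-1.4, 0.4, 0.1]
width: 0.0606
```

Request:
apply_moves(
  rows="0 0 0 -0.02 0 0 0.4; 0 0 0 -0.03 0 0 0.4; 0 0 0 -0.04 0 0 0.5; 0 0 0 -0.04 0 0 0.5; 0 0 0 0 0 0 0.5",
)

```text
time_s: 7.5
eef_pos: [0.6043, 0.1655, 0.1585]
orientation: [-0.114, 1.559, 0.118]
ft_force: [0.4, -0.2, -0.0]
width: 0.0706
```

```bash
python3 -c "
from h import *
plan(.4486,-.183,.15,98.5)"
```

```text
t 7.5 pos [0.6043 0.1655 0.1585] yaw 98.48 q [-0.53  0.47  0.29  1.67 -0.15  1.01  1.53] w 0.0706 F [ 0.4 -0.2 -0. ]
 turn [-0.0004  0.0084 -0.0014]  then shift [ 0.0085 -0.3217 -0.2055]  | shift w/o turn [ 0.0063 -0.3218 -0.2054] R col x [ 0.008  0.003 -1.   ]
```

Request:
apply_moves(
  rows="0 0.008 0 0 -0.0322 -0.0205 0.5; 0 0 0 0 -0.0322 -0.0205 0.5; 0 0 0 0 -0.0322 -0.0205 0.5; 0 0 0 0 -0.0322 -0.0205 0.5; 0 0 0 0 -0.0322 -0.0205 0.5",
)

```text
time_s: 8.0
eef_pos: [0.5234, -0.0106, 0.1535]
orientation: [-0.117, 1.575, 0.116]
ft_force: [1.2, -1.2, 0.8]
width: 0.0706
```

Request:
apply_moves(
  rows="0 0 0 0 -0.0322 -0.0205 0.5; 0 0 0 0 -0.0322 -0.0205 0.5; 0 0 0 0 -0.0322 -0.0205 0.5; 0 0 0 0 -0.0322 -0.0205 0.5; 0 0 0 0 -0.0322 -0.0205 0.5",
)

```text
time_s: 8.5
eef_pos: [0.4458, -0.185, 0.1544]
orientation: [-0.117, 1.574, 0.116]
ft_force: [0.9, -0.6, -0.6]
width: 0.0705
```

Request:
apply_moves(
  rows="0 0 0 0 0 0 0.5; 0 0 0 0.03 0 0 0.5; 0 0 0 0 0 0 0.5; 0 0 0 0 0 0 0.5",
)

```text
time_s: 8.9
eef_pos: [0.4463, -0.1834, 0.1246]
orientation: [-0.117, 1.576, 0.116]
ft_force: [0.2, 0.8, -0.2]
width: 0.0707
```

```bash
python3 -c "
from h import *
plan(.4486,-.183,.0145,98.5)"
```

```text
t 8.9 pos [ 0.4463 -0.1834  0.1246] yaw 98.51 q [-0.06  0.29  0.44  2.04 -0.16  0.85  2.2 ] w 0.0707 F [ 0.2  0.8 -0.2]
 turn [ 0.0002 -0.0083 -0.0002]  then shift [1.101e-01 1.000e-04 2.400e-03]  | shift w/o turn [0.11   0.     0.0033] R col x [-0.008 -0.001 -1.   ]
```

Request:
apply_moves(
  rows="0 -0.006 0 0.03 0 0.003 0.5; 0 0 0 0.04 0 0 0.5; 0 0 0 0.03 0 0 0.5; 0 0 0 0.009 0 0 0.5; 0 0 0 0 0 0 0.5",
)

```text
time_s: 9.4
eef_pos: [0.4491, -0.1832, 0.0156]
orientation: [-0.116, 1.57, 0.117]
ft_force: [0.0, -0.0, 1.2]
width: 0.0704
```

Request:
apply_moves(
  rows="0 0 0 0 0 0 -1; 0 0 0 0 0 0 -1; 0 0 0 0 0 0 -1; 0 0 0 0 0 0 -1; 0 0 0 0 0 0 -1",
)

```text
time_s: 9.9
eef_pos: [0.4493, -0.1834, 0.0158]
orientation: [-0.117, 1.568, 0.116]
ft_force: [-0.9, -0.2, 0.3]
width: 0.034
```

Request:
apply_moves(
  rows="0 0 0 -0.02 0 0 -1; 0 0 0 -0.03 0 0 -1; 0 0 0 -0.03 0 0 -1; 0 0 0 -0.02 0 0 -1; 0 0 0 0 0 0 -1",
)

```text
time_s: 10.4
eef_pos: [0.4504, -0.1837, 0.1178]
orientation: [-0.117, 1.565, 0.116]
ft_force: [-0.2, 0.0, -1.3]
width: 0.0339
```

```bash
python3 -c "
from h import *
plan(.6158,.0703,.07,98.5)"
```

```text
t 10.4 pos [ 0.4504 -0.1837  0.1178] yaw 98.49 q [-0.06  0.3   0.45  2.05 -0.18  0.82  2.21] w 0.0339 F [-0.2  0.  -1.3]
 turn [-0.0001  0.0028  0.0012]  then shift [0.0478 0.2268 0.2011]  | shift w/o turn [0.0481 0.2269 0.2009] R col x [ 0.003 -0.001 -1.   ]
```

Request:
apply_moves(
  rows="0 0.003 0 0 0.0252 0.0223 -1; 0 0 0 0 0.0252 0.0223 -1; 0 0 0 0 0.0252 0.0223 -1; 0 0 0 0 0.0252 0.0223 -1; 0 0 0 0 0.0252 0.0223 -1",
)

```text
time_s: 10.9
eef_pos: [0.541, -0.041, 0.1141]
orientation: [-0.117, 1.573, 0.116]
ft_force: [-0.6, -0.1, -0.7]
width: 0.0338
```

Request:
apply_moves(
  rows="0 0 0 0 0.0252 0.0223 -1; 0 0 0 0 0.0252 0.0223 -1; 0 0 0 0 0.0252 0.0223 -1; 0 0 0 0 0.0252 0.0223 -1; 0 0 0 0 0 0 -1",
)

```text
time_s: 11.4
eef_pos: [0.615, 0.0753, 0.113]
orientation: [-0.12, 1.572, 0.121]
ft_force: [-1.0, 0.5, -0.4]
width: 0.0336
```

Request:
apply_moves(
  rows="0 0 0 0.03 0 0 -1; 0 0 0 0.02 0 0 -1; 0 0 0 0.01 0 0 -1; 0 0 0 0 0 0 -1; 0 0 0 0 0 0 -1",
)

```text
time_s: 11.9
eef_pos: [0.6142, 0.0703, 0.0551]
orientation: [-0.117, 1.571, 0.116]
ft_force: [0.3, 0.6, -0.8]
width: 0.0337
```

```bash
python3 -c "
from h import *
plan(.6158,.0703,.0245,98.5)"
```

```text
t 11.9 pos [0.6142 0.0703 0.0551] yaw 98.47 q [-0.4   0.6   0.32  1.75 -0.24  0.83  1.75] w 0.0337 F [ 0.3  0.6 -0.8]
 turn [-0.0005 -0.0037  0.0002]  then shift [ 0.0306 -0.0002  0.0016]  | shift w/o turn [ 0.0306 -0.0002  0.0017] R col x [-0.004 -0.001 -1.   ]
```

Request:
apply_moves(
  rows="0 -0.003 0 0.012 0 0.0016 -1; 0 0 0 0.01 0 0 -1; 0 0 0 0.006 0 0 -1; 0 0 0 0 0 0 -1; 0 0 0 0 0 0 -1",
)

```text
time_s: 12.4
eef_pos: [0.6155, 0.0707, 0.0267]
orientation: [-0.117, 1.569, 0.116]
ft_force: [0.5, -1.4, -0.9]
width: 0.0337
```

Request:
apply_moves(
  rows="0 0 0 0.002 0 0 -1; 0 0 0 0 0 0 -1; 0 0 0 0 0 0 -1",
)

```text
time_s: 12.7
eef_pos: [0.6156, 0.0708, 0.0249]
orientation: [-0.116, 1.568, 0.116]
ft_force: [0.3, -1.2, -1.6]
width: 0.0338
```

Request:
apply_moves(
  rows="0 0 0 0.0007 0 0 -1; 0 0 0 0 0 0 -1; 0 0 0 0 0 0 -1",
)

```text
time_s: 13.0
eef_pos: [0.6155, 0.0708, 0.0241]
orientation: [-0.117, 1.569, 0.116]
ft_force: [-0.0, -0.1, -0.9]
width: 0.0337
```

Request:
apply_moves(
  rows="0 0 0 0.0005 0 0 -1; 0 0 0 0 0 0 -1; 0 0 0 0 0 0 -1",
)

```text
time_s: 13.3
eef_pos: [0.6156, 0.0708, 0.0239]
orientation: [-0.116, 1.568, 0.116]
ft_force: [-2.6, 1.1, 5.7]
width: 0.0336
```

Request:
apply_moves(
  rows="0 0 0 0 0 0 -0.15; 0 0 0 0 0 0 0.4; 0 0 0 0 0 0 0.4; 0 0 0 0 0 0 0.4",
)

```text
time_s: 13.7
eef_pos: [0.6155, 0.0708, 0.0235]
orientation: [-0.117, 1.569, 0.116]
ft_force: [-0.1, -0.1, 0.0]
width: 0.0603
```

Request:
apply_moves(
  rows="0 0 0 -0.02 0 0 0.4; 0 0 0 -0.03 0 0 0.4; 0 0 0 -0.04 0 0 1; 0 0 0 -0.04 0 0 1; 0 0 0 0 0 0 1",
)

```text
time_s: 14.2
eef_pos: [0.6181, 0.0709, 0.1588]
orientation: [-0.115, 1.561, 0.117]
ft_force: [1.2, 0.6, -0.9]
width: 0.0862
```

```bash
python3 -c "
from h import *
plan(.4397,-.3234,.15,131.2)
plan(.4397,-.3234,.15,98.5)"
```

```text
t 14.2 pos [0.6181 0.0709 0.1588] yaw 98.48 q [-0.43  0.47  0.36  1.68 -0.19  1.01  1.71] w 0.0862 F [ 1.2  0.6 -0.9]
 turn [-0.5711  0.0064  0.0015]  then shift [ 0.0088 -0.1792 -0.394 ]  | shift w/o turn [ 0.0071 -0.3637 -0.2347] R col x [ 0.006  0.001 -1.   ]
t 14.2 pos [0.6181 0.0709 0.1588] yaw 98.48 q [-0.43  0.47  0.36  1.68 -0.19  1.01  1.71] w 0.0862 F [ 1.2  0.6 -0.9]
 turn [-0.0004  0.0064 -0.0004]  then shift [ 0.0088 -0.3636 -0.2347]  | shift w/o turn [ 0.0071 -0.3637 -0.2347] R col x [ 0.006  0.001 -1.   ]
```

Request:
apply_moves(
  rows="0.1428 0.006 0 0 0 0 1; 0.1428 0 0 0 0 0 1; 0.1428 0 0 0 0 0 1; 0.1428 0 0 0 0 0 1; 0.1428 0 0 0 0 0 1",
)

```text
time_s: 14.7
eef_pos: [0.6155, 0.0708, 0.1532]
orientation: [0.446, 1.531, -0.45]
ft_force: [-0.1, -0.2, -0.1]
width: 0.0938
```

Request:
apply_moves(
  rows="0.1428 0 0 0 0 0 1; 0.1428 0 0 0 0 0 1; 0.1428 0 0 0 0 0 1; 0.1428 0 0 0 0 0 1; 0.1428 0 0 0 0 0 1",
)

```text
time_s: 15.2
eef_pos: [0.6155, 0.0708, 0.1532]
orientation: [0.993, 1.336, -1.001]
ft_force: [0.9, 0.1, 0.0]
width: 0.0943
```

Request:
apply_moves(
  rows="0.1428 0 0 0 0 0 1; 0.1428 0 0 0 0 0 1; 0.1428 0 0 0 0 0 1; 0.1428 0 0 0 0 0 1; 0.1428 0 0 0 0 0 1",
)

```text
time_s: 15.7
eef_pos: [0.6155, 0.0709, 0.1532]
orientation: [1.513, 0.978, -1.524]
ft_force: [-0.2, 0.5, 0.1]
width: 0.094
```

Request:
apply_moves(
  rows="0.1428 0 0 0 0 0 1; 0.1428 0 0 0 0 0 1; 0.1428 0 0 0 0 0 1; 0 0 0 0 0 0 1; 0 0 0 0 0 0 1",
)

```text
time_s: 16.2
eef_pos: [0.6155, 0.0709, 0.1532]
orientation: [1.794, 0.683, -1.808]
ft_force: [0.4, 0.4, 0.5]
width: 0.0939
```

```bash
python3 -c "
from h import *
plan(.4397,-.3234,.15,131.2)"
```

```text
t 16.2 pos [0.6155 0.0709 0.1532] yaw -48.52 q [-0.82  0.65  0.95  1.69 -0.58  1.11 -0.54] w 0.0939 F [0.4 0.4 0.5]
 turn [0.0049 0.0062 0.0039]  then shift [0.0032 0.1809 0.392 ]  | shift w/o turn [0.0049 0.179  0.3928] R col x [-0.007 -0.001 -1.   ]
```

Request:
apply_moves(
  rows="0.005 0.006 0.004 0 0.0181 0.0392 1; 0 0 0 0 0.0181 0.0392 1; 0 0 0 0 0.0181 0.0392 1; 0 0 0 0 0.0181 0.0392 1; 0 0 0 0 0.0181 0.0392 1",
)

```text
time_s: 16.7
eef_pos: [0.5262, -0.1274, 0.1537]
orientation: [1.804, 0.678, -1.803]
ft_force: [1.3, -0.6, -0.3]
width: 0.094
```

Request:
apply_moves(
  rows="0 0 0 0 0.0181 0.0392 1; 0 0 0 0 0.0181 0.0392 1; 0 0 0 0 0.0181 0.0392 1; 0 0 0 0 0.0181 0.0392 1; 0 0 0 0 0.0181 0.0392 1",
)

```text
time_s: 17.2
eef_pos: [0.4374, -0.3243, 0.1537]
orientation: [1.804, 0.678, -1.802]
ft_force: [1.0, -0.5, 0.7]
width: 0.0935
```

Request:
apply_moves(
  rows="0 0 0 0.02 0 0 1; 0 0 0 0.02 0 0 1; 0 0 0 0.02 0 0 1; 0 0 0 0 0 0 1; 0 0 0 0 0 0 1",
)

```text
time_s: 17.7
eef_pos: [0.4382, -0.3231, 0.0941]
orientation: [1.805, 0.676, -1.805]
ft_force: [1.1, 0.0, -0.3]
width: 0.0939
```

```bash
python3 - <<'E'
from h import *
from station import imaging
plan(.4397,-.3234,.010,131.2)
c=imaging.capture("side");ct=imaging.capture("top")
u,v=proj(c,[[.44,-.323,.05]])[0].astype(int)
u=min(max(u,80),432);v=min(max(v,70),324)
im=cv2.cvtColor(c["img"],cv2.COLOR_RGB2BGR)[v-70:v+60,u-80:u+80]
cv2.imwrite("pics/s3.png",cv2.resize(im,None,fx=4,fy=4))
W=cloud(ct);print(rect(W,.07,.1,(185,125,212,180)),rect(W,.07,.1,(212,125,245,180)))
E
```

```text
t 17.7 pos [ 0.4382 -0.3231  0.0941] yaw -48.96 q [-0.12  0.59  0.92  1.93 -0.59  0.92  0.24] w 0.0939 F [ 1.1  0.  -0.3]
 turn [-0.0029 -0.0002  0.    ]  then shift [ 0.0841  0.0012 -0.001 ]  | shift w/o turn [ 0.0841  0.0012 -0.0009] R col x [ 0.  0. -1.]
(35, array([0.5957, 0.162 , 0.0822]), array([596.3, 161.5]), array([10.9, 17.5]), 88.2, np.float64(0.0869)) (53, array([0.6119, 0.0713, 0.0821]), array([612.3,  71.1]), array([18.5, 18.5]), 2.3, np.float64(0.0862))
```

View pics/s3.png

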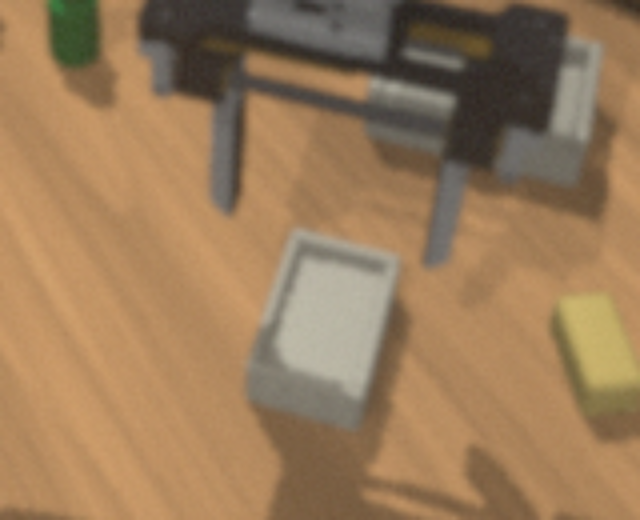

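The open jaws straddle the small white dish (crop 325,325) and are clear of the soap and the large dish. I'll descend and grip.

Request:
apply_moves(
  rows="0 0 0 0.025 0.0012 -0.001 1; 0 0 0 0.025 0 0 1; 0 0 0 0.02 0 0 1; 0 0 0 0.013 0 0 1; 0 0 0 0 0 0 1",
)

```text
time_s: 18.3
eef_pos: [0.4396, -0.3228, 0.01]
orientation: [1.806, 0.676, -1.807]
ft_force: [-0.3, 0.1, 0.1]
width: 0.0939
```

Request:
apply_moves(
  rows="0 0 0 0 0 0 -1; 0 0 0 0 0 0 -1; 0 0 0 0 0 0 -1; 0 0 0 0 0 0 -1; 0 0 0 0 0 0 -1",
  force=30,
)

```text
time_s: 18.8
eef_pos: [0.4402, -0.3232, 0.0109]
orientation: [1.807, 0.674, -1.805]
ft_force: [0.9, 0.3, 6.1]
width: 0.06
```

```bash
python3 -c "
from h import *
plan(.4397,-.3234,.1,131.2)"
```

```text
t 18.8 pos [ 0.4402 -0.3232  0.0109] yaw -49.06 q [-0.03  0.71  0.8   1.97 -0.72  0.78  0.33] w 0.06 F [0.9 0.3 6.1]
 turn [-0.0045 -0.0005 -0.0008]  then shift [-0.0891 -0.0002  0.0005]  | shift w/o turn [-0.0891 -0.0001  0.0004] R col x [ 0.001 -0.    -1.   ]
```

Request:
apply_moves(
  rows="0 0 0 -0.01 0 0 -1; 0 0 0 -0.025 0 0 -1; 0 0 0 -0.03 0 0 -1; 0 0 0 -0.03 0 0 -1; 0 0 0 -0.015 0 0 -1",
)

```text
time_s: 19.3
eef_pos: [0.4401, -0.3236, 0.123]
orientation: [1.808, 0.673, -1.805]
ft_force: [-0.6, -0.8, -2.2]
width: 0.0599
```

Request:
apply_moves(
  rows="0.1415 0 0 0 0 0 -1; 0.1415 0 0 0 0 0 -1; 0.1415 0 0 0 0 0 -1; 0.1415 0 0 0 0 0 -1; 0 0 0 0 0 0 -1",
)

```text
time_s: 19.8
eef_pos: [0.4396, -0.3228, 0.1202]
orientation: [2.145, 0.157, -2.147]
ft_force: [-0.5, 0.0, -1.8]
width: 0.0598
```

```bash
python3 -c "
from h import *
plan(.630,-.0246,.11,98.5)"
```

```text
t 19.8 pos [ 0.4396 -0.3228  0.1202] yaw -81.63 q [-0.23  0.63  1.09  1.92 -0.67  1.02 -0.26] w 0.0598 F [-0.5  0.  -1.8]
 turn [-0.0023  0.001   0.0003]  then shift [ 0.0102 -0.2667 -0.2324]  | shift w/o turn [ 0.01   -0.2673 -0.2318] R col x [-0.001  0.    -1.   ]
```

Request:
apply_moves(
  rows="-0.002 0.001 0 0 -0.0333 -0.029 -1; 0 0 0 0 -0.0333 -0.029 -1; 0 0 0 0 -0.0333 -0.029 -1; 0 0 0 0 -0.0333 -0.029 -1; 0 0 0 0 0 0 -1",
)

```text
time_s: 20.3
eef_pos: [0.5375, -0.1684, 0.1199]
orientation: [2.138, 0.177, -2.136]
ft_force: [-0.3, 0.3, -1.5]
width: 0.0595
```

Request:
apply_moves(
  rows="0 0 0 0 -0.0333 -0.029 -1; 0 0 0 0 -0.0333 -0.029 -1; 0 0 0 0 -0.0333 -0.029 -1; 0 0 0 0 -0.0333 -0.029 -1; 0 0 0 0 0 0 -1",
)

```text
time_s: 20.8
eef_pos: [0.6316, -0.0189, 0.1198]
orientation: [2.138, 0.176, -2.136]
ft_force: [-0.6, -0.2, -1.4]
width: 0.0596
```

Request:
apply_moves(
  rows="0 0 0 0.03 0 0 -1; 0 0 0 0.03 0 0 -1; 0 0 0 0 0 0 -1; 0 0 0 0 0 0 -1",
)

```text
time_s: 21.2
eef_pos: [0.6293, -0.0256, 0.0615]
orientation: [2.143, 0.163, -2.142]
ft_force: [0.5, 0.1, -0.1]
width: 0.0596
```

```bash
python3 - <<'E'
from h import *
from station import imaging
plan(.630,-.0246,.0195,98.5)
c=imaging.capture("side")
u,v=proj(c,[[.63,-.025,.05]])[0].astype(int)
im=cv2.cvtColor(c["img"],cv2.COLOR_RGB2BGR)[v-70:v+60,u-80:u+80]
cv2.imwrite("pics/s4.png",cv2.resize(im,None,fx=4,fy=4))
E
```

```text
t 21.2 pos [ 0.6293 -0.0256  0.0615] yaw -81.29 q [-0.67  0.84  1.    1.73 -0.81  1.04 -0.8 ] w 0.0596 F [ 0.5  0.1 -0.1]
 turn [ 0.0036 -0.0007 -0.0001]  then shift [ 0.042  -0.0009 -0.0009]  | shift w/o turn [ 0.042  -0.0009 -0.0008] R col x [ 0.001  0.    -1.   ]
```

View pics/s4.png

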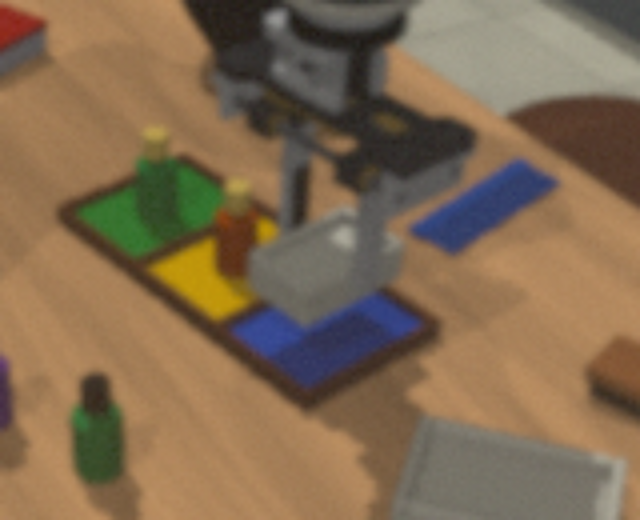

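The two vials stand in their bays (crop 157,190 and 237,230), and the dish hangs level above the blue bay (325,265). I'll lower it.

Request:
apply_moves(
  rows="0.003 0 0 0.015 -0.0009 -0.0009 -1; 0 0 0 0.013 0 0 -1; 0 0 0 0.008 0 0 -1; 0 0 0 0.003 0 0 -1; 0 0 0 0 0 0 -1",
)

```text
time_s: 21.75
eef_pos: [0.63, -0.0241, 0.0214]
orientation: [2.145, 0.158, -2.144]
ft_force: [-0.0, 0.5, -1.2]
width: 0.0601
```

Request:
apply_moves(
  rows="0 0 0 0.0015 0 0 -1; 0 0 0 0 0 0 -1; 0 0 0 0 0 0 -1",
)

```text
time_s: 22.05
eef_pos: [0.6303, -0.0239, 0.0206]
orientation: [2.147, 0.159, -2.143]
ft_force: [-0.3, 0.5, -2.0]
width: 0.0598
```

Request:
apply_moves(
  rows="0 0 0 0.0005 0 0 -1; 0 0 0 0 0 0 -1; 0 0 0 0 0 0 -1",
)

```text
time_s: 22.35
eef_pos: [0.6303, -0.0239, 0.0199]
orientation: [2.146, 0.159, -2.144]
ft_force: [0.1, -0.7, -1.3]
width: 0.0593
```

Request:
apply_moves(
  rows="0 0 0 0.0007 0 0 -1; 0 0 0 0 0 0 -1; 0 0 0 0 0 0 -1",
)

```text
time_s: 22.65
eef_pos: [0.6302, -0.0239, 0.0192]
orientation: [2.146, 0.159, -2.144]
ft_force: [1.3, -0.3, -1.8]
width: 0.0597
```

Request:
apply_moves(
  rows="0 0 0 0.0005 0 0 -1; 0 0 0 0 0 0 -1; 0 0 0 0 0 0 -1",
)

```text
time_s: 22.95
eef_pos: [0.6303, -0.0239, 0.019]
orientation: [2.147, 0.159, -2.144]
ft_force: [-2.6, 0.5, 4.8]
width: 0.0601
```

Request:
apply_moves(
  rows="0 0 0 0 0 0 0.35; 0 0 0 0 0 0 0.5; 0 0 0 0 0 0 0.5; 0 0 0 0 0 0 0.5",
)

```text
time_s: 23.35
eef_pos: [0.6302, -0.0239, 0.0186]
orientation: [2.146, 0.159, -2.144]
ft_force: [-0.0, 0.1, 0.2]
width: 0.0705
```

Request:
apply_moves(
  rows="0 0 0 -0.02 0 0 0.5; 0 0 0 -0.03 0 0 0.5; 0 0 0 -0.04 0 0 0.5; 0 0 0 -0.04 0 0 0.5; 0 0 0 0 0 0 0.5",
)

```text
time_s: 23.85
eef_pos: [0.6321, -0.025, 0.1549]
orientation: [2.154, 0.157, -2.136]
ft_force: [0.1, -0.4, 0.3]
width: 0.0706
```

```bash
python3 -c "
from h import *
plan(.5505,-.406,.15,155)"
```

```text
t 23.85 pos [ 0.6321 -0.025   0.1549] yaw -81.59 q [-0.73  0.74  1.1   1.67 -0.71  1.17 -0.87] w 0.0706 F [ 0.1 -0.4  0.3]
 turn [-0.9877 -0.007  -0.0047]  then shift [0.0049 0.0871 0.3798]  | shift w/o turn [0.0041 0.365  0.1364] R col x [ 0.008  0.    -1.   ]
```

Request:
apply_moves(
  rows="-0.1411 0 0 0 0 0 0.5; -0.1411 0 0 0 0 0 0.5; -0.1411 0 0 0 0 0 0.5; -0.1411 0 0 0 0 0 0.5; -0.1411 0 0 0 0 0 0.5",
)

```text
time_s: 24.35
eef_pos: [0.6299, -0.0242, 0.1495]
orientation: [1.713, 0.783, -1.71]
ft_force: [0.5, 0.7, -0.5]
width: 0.0706
```

Request:
apply_moves(
  rows="-0.1411 0 0 0 0 0 0.5; -0.1411 0 0 0 0 0 0.5; 0 0 0 0 0 0 0.5; 0 0 0 0 0 0 0.5",
)

```text
time_s: 24.75
eef_pos: [0.63, -0.0242, 0.1492]
orientation: [1.527, 0.967, -1.524]
ft_force: [0.5, 0.2, -0.3]
width: 0.0709
```

Request:
apply_moves(
  rows="0 0 0 0 0.0087 0.038 0.5; 0 0 0 0 0.0087 0.038 0.5; 0 0 0 0 0.0087 0.038 0.5; 0 0 0 0 0.0087 0.038 0.5; 0 0 0 0 0.0087 0.038 0.5",
)

```text
time_s: 25.25
eef_pos: [0.5888, -0.216, 0.1487]
orientation: [1.526, 0.968, -1.524]
ft_force: [0.3, -0.6, 0.3]
width: 0.0706
```

Request:
apply_moves(
  rows="0 0 0 0 0.0087 0.038 0.5; 0 0 0 0 0.0087 0.038 0.5; 0 0 0 0 0.0087 0.038 0.5; 0 0 0 0 0 0 0.5; 0 0 0 0 0 0 0.5",
)

```text
time_s: 25.75
eef_pos: [0.5643, -0.3299, 0.1484]
orientation: [1.526, 0.967, -1.525]
ft_force: [0.5, 1.4, 0.6]
width: 0.0704
```

```bash
python3 - <<'E'
from h import *
from station import imaging
plan(.5505,-.406,.09,155)
c=imaging.capture("top");W=cloud(c)
print(rect(W,.036,.06,(240,110,292,190)), W[148:151,258:266,2].round(3))
im=cv2.cvtColor(c["img"],cv2.COLOR_RGB2BGR)[110:240,160:440]
cv2.imwrite("pics/t5.png",cv2.resize(im,None,fx=2.8,fy=2.8))
np.savez("t5.npz",**c)
E
```

```text
t 25.75 pos [ 0.5643 -0.3299  0.1484] yaw -25.25 q [-0.09  0.67  0.85  1.61 -0.55  1.11  0.46] w 0.0704 F [0.5 1.4 0.6]
 turn [-0.0044 -0.0003 -0.0006]  then shift [0.0584 0.0197 0.0748]  | shift w/o turn [0.0584 0.02   0.0748] R col x [ 0.001  0.    -1.   ]
(248, array([ 0.6272, -0.0228,  0.0409]), array([627.5, -23. ]), array([91. , 59.9]), 8.6, np.float64(0.0447)) [[0.033 0.03  0.033 0.032 0.03  0.031 0.031 0.032]
 [0.031 0.028 0.034 0.028 0.033 0.03  0.035 0.03 ]
 [0.03  0.03  0.034 0.03  0.035 0.026 0.031 0.032]]
```

View pics/t5.png

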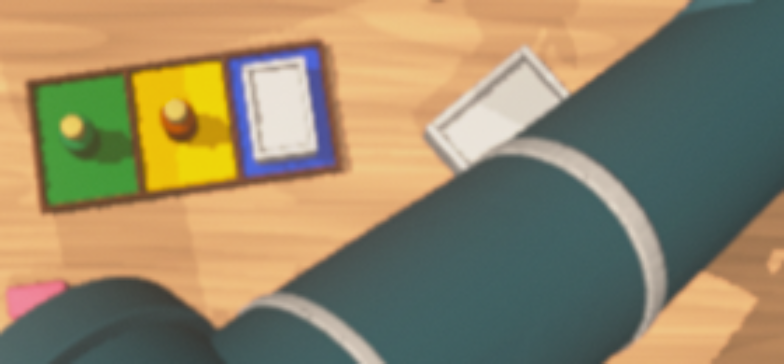

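The dish sits flat and square in the blue bay (crop 285,108). Both vials are upright. On to the soap.

Request:
apply_moves(
  rows="-0.004 0 0 0 0.01 0.037 0.5; 0 0 0 0 0.0095 0.038 0.5; 0 0 0 0.02 0 0 0.5; 0 0 0 0.03 0 0 0.5; 0 0 0 0.02 0 0 0.5",
)

```text
time_s: 26.3
eef_pos: [0.5516, -0.4034, 0.0766]
orientation: [1.521, 0.974, -1.519]
ft_force: [0.8, -0.6, 0.0]
width: 0.0703
```

Request:
apply_moves(
  rows="0 0 0 0 0 0 0.5; 0 0 0 0 0 0 0.5",
)

```text
time_s: 26.5
eef_pos: [0.5518, -0.4044, 0.079]
orientation: [1.52, 0.973, -1.518]
ft_force: [0.4, 0.4, 0.6]
width: 0.0704
```

```bash
python3 - <<'E'
from h import *
from station import imaging
plan(.5510,-.406,.0135,155)
c=imaging.capture("side")
u,v=proj(c,[[.55,-.406,.05]])[0].astype(int);u=min(u,432);v=min(v,320)
im=cv2.cvtColor(c["img"],cv2.COLOR_RGB2BGR)[v-70:v+60,u-80:u+80]
cv2.imwrite("pics/s6.png",cv2.resize(im,None,fx=4,fy=4))
E
```

```text
t 26.5 pos [ 0.5518 -0.4044  0.079 ] yaw -24.71 q [ 0.08  0.79  0.78  1.57 -0.62  1.04  0.61] w 0.0704 F [0.4 0.4 0.6]
 turn [ 0.0051 -0.0007 -0.0009]  then shift [ 0.0655 -0.      0.0018]  | shift w/o turn [ 0.0655 -0.0001  0.0018] R col x [ 0.001  0.    -1.   ]
```

View pics/s6.png

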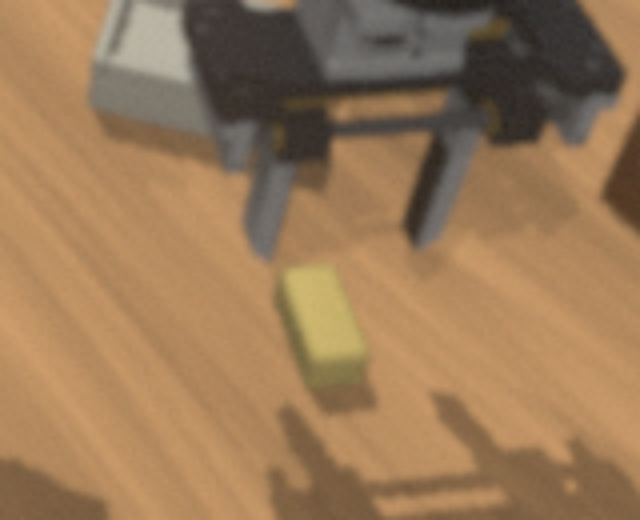

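The fingers straddle the cream soap's narrow sides (crop 322,325).

Request:
apply_moves(
  rows="0.005 0 0 0.02 0 0.0018 0.5; 0 0 0 0.02 0 0 0.5; 0 0 0 0.016 0 0 0.5; 0 0 0 0.0085 0 0 0.5; 0 0 0 0 0 0 0.5",
)

```text
time_s: 27.05
eef_pos: [0.5498, -0.4064, 0.0124]
orientation: [1.524, 0.971, -1.523]
ft_force: [0.1, 0.2, 0.3]
width: 0.0706
```

Request:
apply_moves(
  rows="0 0 0 0 0 0 -1; 0 0 0 0 0 0 -1; 0 0 0 0 0 0 -1; 0 0 0 0 0 0 -1; 0 0 0 0 0 0 -1",
  force=15,
)

```text
time_s: 27.55
eef_pos: [0.5507, -0.4068, 0.0142]
orientation: [1.524, 0.969, -1.522]
ft_force: [1.3, -0.9, 0.5]
width: 0.034
```

Request:
apply_moves(
  rows="0 0 0 -0.005 0 0 -1; 0 0 0 -0.01 0 0 -1; 0 0 0 -0.01 0 0 -1; 0 0 0 0 0 0 -1; 0 0 0 0 0 0 -1",
)

```text
time_s: 28.05
eef_pos: [0.5506, -0.4068, 0.0393]
orientation: [1.524, 0.969, -1.521]
ft_force: [-0.5, -0.1, -1.6]
width: 0.0316
```

```bash
python3 - <<'E'
from h import *
from station import imaging
plan(.63,-.024,.14,98.5)
c=imaging.capture("side")
u,v=proj(c,[[.55,-.406,.05]])[0].astype(int);u=min(u,432);v=min(v,320)
im=cv2.cvtColor(c["img"],cv2.COLOR_RGB2BGR)[v-50:v+50,u-60:u+60]
cv2.imwrite("pics/s7.png",cv2.resize(im,None,fx=5,fy=5))
E
```

```text
t 28.05 pos [ 0.5506 -0.4068  0.0393] yaw -25.02 q [ 0.11  0.84  0.75  1.59 -0.66  0.98  0.63] w 0.0316 F [-0.5 -0.1 -1.6]
 turn [ 9.858e-01 -1.600e-03 -9.000e-04]  then shift [-0.1007 -0.3668 -0.1351]  | shift w/o turn [-0.1004 -0.0898 -0.3806] R col x [ 0.002  0.    -1.   ]
```

View pics/s7.png

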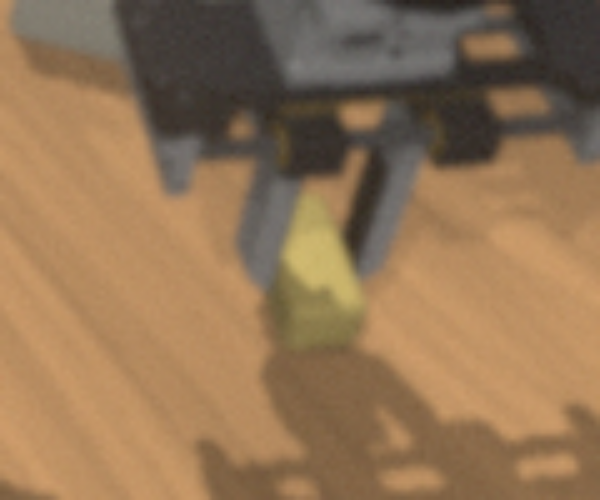

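The soap is lifted and level in the jaws (crop 315,290).

Request:
apply_moves(
  rows="0 0 0 -0.02 0 0 -1; 0 0 0 -0.03 0 0 -1; 0 0 0 -0.03 0 0 -1; 0 0 0 -0.02 0 0 -1; 0 0 0 0 0 0 -1",
)

```text
time_s: 28.6
eef_pos: [0.5511, -0.408, 0.143]
orientation: [1.525, 0.965, -1.519]
ft_force: [0.3, -0.3, -0.4]
width: 0.0319
```

Request:
apply_moves(
  rows="0.1 0 0 0 0 0 -1; 0.1 0 0 0 0 0 -1; 0.1 0 0 0 0 0 -1; 0.1 0 0 0 0 0 -1; 0.1 0 0 0 0 0 -1",
)

```text
time_s: 29.1
eef_pos: [0.55, -0.4066, 0.1387]
orientation: [1.861, 0.607, -1.86]
ft_force: [-0.3, -0.2, -1.4]
width: 0.032
```

Request:
apply_moves(
  rows="0.1 0 0 0 0 0 -1; 0.1 0 0 0 0 0 -1; 0.1 0 0 0 0 0 -1; 0.1 0 0 0 0 0 -1; 0.086 0 0 0 0 0 -1",
)

```text
time_s: 29.6
eef_pos: [0.55, -0.4066, 0.1386]
orientation: [2.148, 0.156, -2.147]
ft_force: [-0.1, 0.1, -1.3]
width: 0.0319
```

Request:
apply_moves(
  rows="0 0 0 0 0 0 -1; 0 0 0 0 0 0 -1",
)

```text
time_s: 29.8
eef_pos: [0.5501, -0.4067, 0.1387]
orientation: [2.144, 0.162, -2.143]
ft_force: [0.7, -0.6, -1.1]
width: 0.0319
```

```bash
python3 -c "
from h import *
plan(.63,-.024,.14,98.5)"
```

```text
t 29.8 pos [ 0.5501 -0.4067  0.1387] yaw -81.36 q [-0.04  0.83  1.04  1.54 -0.75  1.21 -0.29] w 0.0319 F [ 0.7 -0.6 -1.1]
 turn [ 0.0024 -0.0006  0.0004]  then shift [-0.0013 -0.3667 -0.1356]  | shift w/o turn [-0.0011 -0.3663 -0.1364] R col x [ 0.001  0.001 -1.   ]
```

Request:
apply_moves(
  rows="0.002 0 0 0 -0.0366 -0.0136 -1; 0 0 0 0 -0.0366 -0.0136 -1; 0 0 0 0 -0.0366 -0.0136 -1; 0 0 0 0 -0.0366 -0.0136 -1; 0 0 0 0 -0.0366 -0.0136 -1",
)

```text
time_s: 30.3
eef_pos: [0.5909, -0.2142, 0.1391]
orientation: [2.146, 0.16, -2.143]
ft_force: [0.4, -0.1, -1.1]
width: 0.0314
```

Request:
apply_moves(
  rows="0 0 0 0 -0.0366 -0.0136 -1; 0 0 0 0 -0.0366 -0.0136 -1; 0 0 0 0 -0.0366 -0.0136 -1; 0 0 0 0 -0.0366 -0.0136 -1; 0 0 0 0 -0.0366 -0.0136 -1",
)

```text
time_s: 30.8
eef_pos: [0.6316, -0.0232, 0.1393]
orientation: [2.146, 0.161, -2.143]
ft_force: [0.4, 1.2, -0.5]
width: 0.0321
```

Request:
apply_moves(
  rows="0 0 0 0 0 0 -1; 0 0 0 0.03 0 0 -1; 0 0 0 0.03 0 0 -1; 0 0 0 0 0 0 -1; 0 0 0 0 0 0 -1",
)

```text
time_s: 31.3
eef_pos: [0.6315, -0.0255, 0.0799]
orientation: [2.146, 0.158, -2.144]
ft_force: [0.1, -0.9, -0.2]
width: 0.0318
```

```bash
python3 - <<'E'
from h import *
from station import imaging
plan(.63,-.024,.045,98.5)
c=imaging.capture("side")
u,v=proj(c,[[.63,-.024,.06]])[0].astype(int)
im=cv2.cvtColor(c["img"],cv2.COLOR_RGB2BGR)[v-50:v+50,u-60:u+60]
cv2.imwrite("pics/s8.png",cv2.resize(im,None,fx=5,fy=5))
E
```

```text
t 31.3 pos [ 0.6315 -0.0255  0.0799] yaw -81.6 q [-0.7   0.84  1.05  1.72 -0.82  1.09 -0.8 ] w 0.0318 F [ 0.1 -0.9 -0.2]
 turn [-0.0017 -0.0009 -0.0001]  then shift [ 0.0349 -0.0017  0.0013]  | shift w/o turn [ 0.0349 -0.0017  0.0013] R col x [ 0.001  0.    -1.   ]
```

View pics/s8.png

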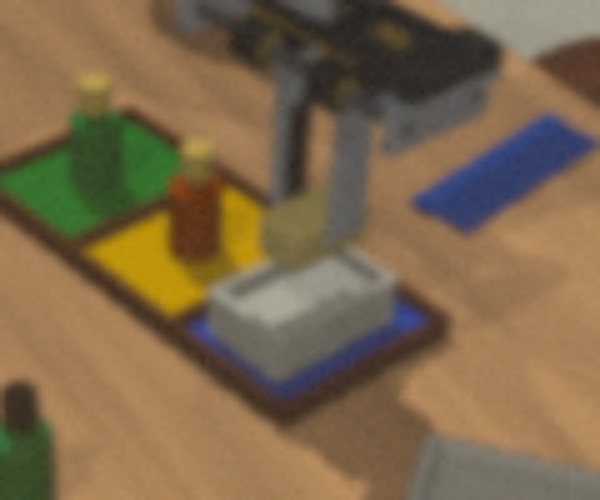

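The soap is level above the dish (crop 310,230), and the dish is in the blue bay (300,310). I'll lower slowly.

Request:
apply_moves(
  rows="0 0 0 0.012 -0.0017 0.0013 -1; 0 0 0 0.01 0 0 -1; 0 0 0 0.007 0 0 -1; 0 0 0 0.003 0 0 -1; 0 0 0 0 0 0 -1",
)

```text
time_s: 31.85
eef_pos: [0.6299, -0.0235, 0.0467]
orientation: [2.146, 0.157, -2.145]
ft_force: [-0.5, -0.6, -0.0]
width: 0.0317
```

Request:
apply_moves(
  rows="0 0 0 0 0 0 -1; 0 0 0 0.001 0 0 -1; 0 0 0 0 0 0 -1; 0 0 0 0 0 0 -1",
)

```text
time_s: 32.25
eef_pos: [0.6301, -0.0233, 0.0463]
orientation: [2.147, 0.157, -2.144]
ft_force: [0.7, 0.8, -1.3]
width: 0.0317
```

Request:
apply_moves(
  rows="0 0 0 0.0007 0 0 -1; 0 0 0 0 0 0 -1; 0 0 0 0 0 0 -1",
)

```text
time_s: 32.55
eef_pos: [0.63, -0.0234, 0.0455]
orientation: [2.147, 0.157, -2.144]
ft_force: [-0.3, 0.4, -1.4]
width: 0.0317
```

Request:
apply_moves(
  rows="0 0 0 0.0007 0 0 -1; 0 0 0 0 0 0 -1; 0 0 0 0 0 0 -1",
)

```text
time_s: 32.85
eef_pos: [0.6301, -0.0234, 0.0448]
orientation: [2.147, 0.157, -2.144]
ft_force: [-0.7, -0.9, -0.3]
width: 0.0319
```

Request:
apply_moves(
  rows="0 0 0 0.0005 0 0 -1; 0 0 0 0 0 0 -1; 0 0 0 0 0 0 -1",
)

```text
time_s: 33.15
eef_pos: [0.6301, -0.0234, 0.0445]
orientation: [2.147, 0.157, -2.144]
ft_force: [-1.9, 0.6, 5.8]
width: 0.032
```

Request:
apply_moves(
  rows="0 0 0 0 0 0 -0.2; 0 0 0 0 0 0 0.2; 0 0 0 0 0 0 0.2; 0 0 0 0 0 0 0.2",
)

```text
time_s: 33.55
eef_pos: [0.6301, -0.0234, 0.0442]
orientation: [2.147, 0.157, -2.144]
ft_force: [0.5, 0.3, -0.1]
width: 0.0555
```

Request:
apply_moves(
  rows="0 0 0 -0.02 0 0 0.2; 0 0 0 -0.03 0 0 0.2; 0 0 0 -0.04 0 0 0.2; 0 0 0 -0.04 0 0 0.2; 0 0 0 -0.03 0 0 0.2",
)

```text
time_s: 34.05
eef_pos: [0.6301, -0.0241, 0.2082]
orientation: [2.149, 0.156, -2.142]
ft_force: [0.0, -0.3, -0.5]
width: 0.0563
```

Request:
apply_moves(
  rows="0 0 0 0 0.04 0 0.2; 0 0 0 0 0.04 0 0.2; 0 0 0 0 0.04 0 0.2; 0 0 0 0 0.04 0 0.2; 0 0 0 0 0 0 0.2",
)

```text
time_s: 34.55
eef_pos: [0.6517, -0.1884, 0.2062]
orientation: [2.15, 0.146, -2.147]
ft_force: [-0.1, -1.0, 0.5]
width: 0.0563
```

```bash
python3 - <<'E'
from h import *
from station import imaging
plan(.63,-.024,.2,98.5)
c=imaging.capture("top");W=cloud(c)
cv2.imwrite("pics/t9.png",cv2.resize(cv2.cvtColor(c["img"],cv2.COLOR_RGB2BGR)[100:300,80:340],None,fx=3,fy=3)[:600])
print("soap",rect(W,.05,.1,(240,110,285,190)));print("dish",rect(W,.034,.1,(240,110,292,190)))
print(rect(W,.07,.1,(180,125,212,180)),rect(W,.07,.1,(212,125,240,180)))
E
```

```text
t 34.55 pos [ 0.6517 -0.1884  0.2062] yaw -82.06 q [-0.43  0.77  1.11  1.49 -0.7   1.31 -0.69] w 0.0563 F [-0.1 -1.   0.5]
 turn [-0.0097 -0.0016 -0.0027]  then shift [ 0.0062 -0.1658 -0.0028]  | shift w/o turn [ 0.0058 -0.1659 -0.0012] R col x [ 0.002 -0.002 -1.   ]h.py:19: RuntimeWarning: Mean of empty slice.
  return len(p),np.round(p.mean(0),4),np.round(np.array(r[0]),1),np.round(r[1],1),round(r[2],1),round(np.percentile(p[:,2],95),4)
  ret = um.true_divide(
Traceback (most recent call last):
  File "h.py", line 19, in rect
    return len(p),np.round(p.mean(0),4),np.round(np.array(r[0]),1),np.round(r[1],1),round(r[2],1),round(np.percentile(p[:,2],95),4)
                                                                                                        ~~~~~~~~~~~~~^^^^^^^^^^^
IndexError: index -1 is out of bounds for axis 0 with size 0
```

View pics/t9.png

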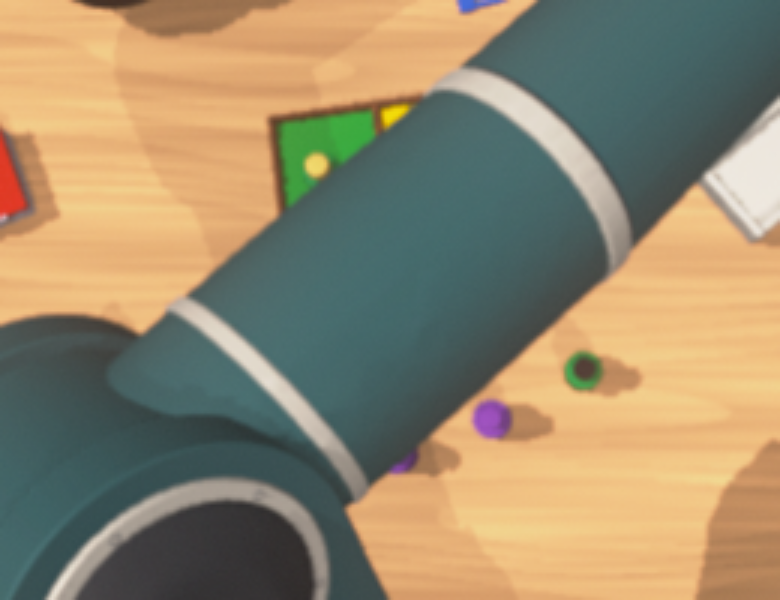

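The arm hides the caddy in the top view, so I'll move it further aside at height.

Request:
apply_moves(
  rows="0 0 0 0 0.04 0 0.2; 0 0 0 0 0.04 0.01 0.2; 0 0 0 0 0.04 0.01 0.2; 0 0 0 0 0.04 0.01 0.2; 0 0 0 0 0.03 0.01 0.2",
)

```text
time_s: 35.1
eef_pos: [0.6409, -0.3769, 0.2052]
orientation: [2.147, 0.156, -2.144]
ft_force: [-0.2, -0.4, 0.4]
width: 0.0562
```

Request:
apply_moves(
  rows="0 0 0 0 0 0 0.2; 0 0 0 0 0 0 0.2; 0 0 0 0 0 0 0.2",
)

```text
time_s: 35.4
eef_pos: [0.6422, -0.3738, 0.2047]
orientation: [2.146, 0.16, -2.143]
ft_force: [0.6, -0.2, 0.1]
width: 0.0566
```

```bash
python3 - <<'E'
from h import *
from station import imaging
c=imaging.capture("top");W=cloud(c)
cv2.imwrite("pics/t10.png",cv2.resize(cv2.cvtColor(c["img"],cv2.COLOR_RGB2BGR)[100:260,90:350],None,fx=3,fy=3))
for n,a in(("soap",(.05,.1,(240,110,285,190))),("dish",(.034,.047,(240,110,292,190))),("g",(.07,.1,(180,125,212,180))),("a",(.07,.1,(212,125,240,180)))):
    print(n,rect(W,*a))
s=imaging.capture("side")
u,v=proj(s,[[.62,.05,.06]])[0].astype(int)
cv2.imwrite("pics/s10.png",cv2.resize(cv2.cvtColor(s["img"],cv2.COLOR_RGB2BGR)[v-60:v+80,u-100:u+80],None,fx=4,fy=4))
E
```

```text
soap (262, array([ 0.6255, -0.0228,  0.0588]), array([626.5, -22.5]), array([58.8, 31.5]), 8.2, np.float64(0.0625))
dish (229, array([ 0.6341, -0.0201,  0.0404]), array([627.3, -23.1]), array([89.5, 60.1]), 8.6, np.float64(0.0442))
g (53, array([0.5961, 0.1654, 0.0825]), array([596.7, 165.3]), array([17.1, 17.8]), 1.9, np.float64(0.086))
a (53, array([0.6119, 0.0712, 0.0822]), array([612.6,  71.1]), array([17.8, 18.7]), 76.5, np.float64(0.0854))
```

View pics/t10.png

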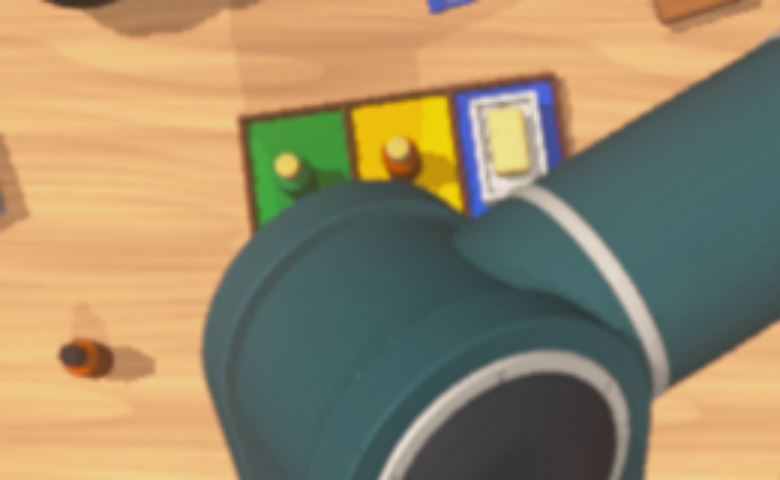

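View pics/s10.png

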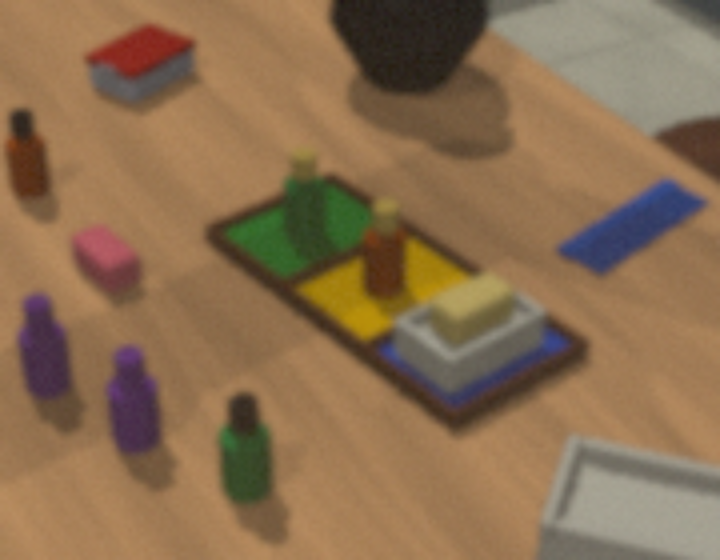

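Both vials stand in their bays and the soap lies flat in the dish in the blue bay. The look-alikes are undisturbed and the robot is touching nothing.

```bash
python3 -c "
from station import env
env.hand_in()"
```

```text
the job is handed in; nothing more can be done
```

The caddy is packed and the job handed in, with the robot's clock at about 35.5 s. `env.hand_in()` gives no verdict.

- **Packed:** the brass-capped green vial stands in the green bay and the brass-capped amber vial in the yellow bay. The small white dish lies flat in the blue bay. The cream soap went into the dish last, after the dish was in place and let go.
- **Set down gently:** each thing was lowered in steps of 0.5 to 2 mm until it touched, then released. The highest force I read was about 14 N, on the green vial; the other three touched down at about 5 to 6 N.
- **Last checks:** the top depth image puts the soap's top about 18 mm above the dish rim and within 1 mm of its centre, as it should be. Both caps are at the height of a vial standing upright in its bay.
- **Left alone:** the last side picture shows the two black-capped vials and the pink soap undisturbed. I did not measure their positions again.
- **Disagreements and limits:** the camera's x for the packed things reads 3 to 6 mm short of the arm's own figure. That is more than the stated 2 mm calibration but well inside the room in the bays. One top-view check failed because the arm hid the caddy, so I repeated it after moving the arm aside; in that last top view the arm still hid the near edges of the bays.

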